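# Inspect a bonded seam through a loupe at the marked focal height

### The job

Pick the loupe off its rest by the handle and inspect the blue bonded seam on the fixture through it: bring the lens over the green mark, then move it slowly (about 3 cm/s) along the seam, round its corner, to the red mark at the other end, with the lens level, its centre above the seam and at the same height as the yellow pointer on the fixture's post all the way. Finish while still holding the loupe there, level and motionless above the red mark at pointer height; do not put it down or let go. Touch neither the fixture nor its pointer, and leave the vials, timer and tape where they are.

Things in the scene. Friction and masses are not known exactly. Their poses are not given: they have to be found in the camera images.
- loupe_lens (a point): centre of the loupe's lens: clear round lens in a dark metal frame (56 mm outer diameter, 10 mm thick) on a straight dark wooden handle. z is the lens axis (up as it lies level on its rest); x points from the handle to the lens; the handle's axis runs along x at y = 0, z = 0, from x = -135 to -35 mm
- loupe_grip (a point): point inside the loupe's handle, half-way up, where it is best grasped: 75 mm behind the lens centre. Axes as loupe_lens. Handle 16 mm wide (y), 18 mm tall, 100 mm long (x), reaching 60 mm behind and 40 mm ahead of this point; the loupe balances about 10 mm ahead of it. On the rest the point is 43 mm above the bench
- loupe: the loupe as a whole, 90 g (varies by a quarter), loose; origin on the underside line of the handle at its lens end: 35 mm behind the lens centre and 9 mm below it. Axes as loupe_lens
- loupe_rest: black rest fixed to the bench: foot 135x55x6 mm, two saddles (10 mm thick, 34 mm wide) carry the handle's underside 34 mm above the bench, with side lips to 42 mm. Saddles centred 52 mm from loupe_grip toward the handle's tail and 32 mm from it toward the lens; between them the handle hangs free. Origin on the bench, 20 mm from below the grip point toward the lens; axes as loupe_lens
- fixture: inspection fixture, fixed: dark steel plate 160x130x12 mm (x, y, z) with a white part on it (top 22 mm above the bench; screws and clamps to 25 mm) and a steel post, 9 mm diameter, top 140 mm above the bench, at x +66, y 0 mm. Origin at the centre of the plate's underside. Blue L-shaped seam on the part, in x, y: end (-55, +30) mm, corner (+5, +30), end (+5, -30), straight between
- corner (a point): the corner of the blue seam, on its top, 22 mm above the bench; axes of the fixture
- mid_a (a point): point of the seam half-way (30 mm) between the corner and its end at fixture (-55, +30) mm
- mid_b (a point): point of the seam half-way (30 mm) between the corner and its end at fixture (+5, -30) mm
- start_mark: flat green disc, 13 mm diameter, 3 mm thick, on one end of the seam (either end, it varies): the start. Origin at the centre of its underside
- finish_mark: flat red disc, 13 mm diameter, 3 mm thick, on the other end of the seam: the finish. Origin at the centre of its underside
- focus_pointer (a point): near the tip of the yellow pointer, half-way up its 3 mm thickness; the pointer sticks out 35 mm toward the fixture's +y from the post's axis, on a yellow collar 21 mm across, 16 mm tall. Its height, 72 to 117 mm above the bench, is the height at which the centre of the lens belongs. Friction holds it there
- vial_1: white-capped plastic vial standing upright, 25 mm diameter, 56 mm tall; origin at the centre of its underside. Leave alone
- vial_2: second, identical vial, upright; origin at the centre of its underside. Leave alone
- bench_timer: small white digital bench timer lying flat, 72x66x21 mm; origin at the centre of its underside. Leave alone
- tape_roll: roll of beige tape lying flat, 104 mm across, 25 mm tall; origin at the centre of its underside. Leave alone

How it is judged:
On the way, in this order (a step that is already met when the one before it is completed fails the run):
1. the lens, held level at pointer height, is over the green mark (horizontal distance between loupe_lens and start_mark below 0.01 m and z of loupe_lens in the frame of focus_pointer between -0.008 and 0.008 m and angle between loupe_lens's own z axis and vertical below 0.14 rad and contact force between the fingers and loupe above 0.5 N), for 0.2 s.
2. level at pointer height, it passes the middle of the first leg of the seam (((horizontal distance between start_mark and mid_a below 0.045 m and horizontal distance between loupe_lens and mid_a below 0.01 m) or (horizontal distance between start_mark and mid_b below 0.045 m and horizontal distance between loupe_lens and mid_b below 0.01 m)) and z of loupe_lens in the frame of focus_pointer between -0.008 and 0.008 m and angle between loupe_lens's own z axis and vertical below 0.14 rad and contact force between the fingers and loupe above 0.5 N), for 0.1 s.
3. level at pointer height, it passes the corner of the seam (horizontal distance between loupe_lens and corner below 0.01 m and z of loupe_lens in the frame of focus_pointer between -0.008 and 0.008 m and angle between loupe_lens's own z axis and vertical below 0.14 rad and contact force between the fingers and loupe above 0.5 N), for 0.1 s.
4. level at pointer height, it passes the middle of the second leg (((horizontal distance between finish_mark and mid_a below 0.045 m and horizontal distance between loupe_lens and mid_a below 0.01 m) or (horizontal distance between finish_mark and mid_b below 0.045 m and horizontal distance between loupe_lens and mid_b below 0.01 m)) and z of loupe_lens in the frame of focus_pointer between -0.008 and 0.008 m and angle between loupe_lens's own z axis and vertical below 0.14 rad and contact force between the fingers and loupe above 0.5 N), for 0.1 s.
5. level at pointer height, it is over the red mark (horizontal distance between loupe_lens and finish_mark below 0.01 m and z of loupe_lens in the frame of focus_pointer between -0.008 and 0.008 m and angle between loupe_lens's own z axis and vertical below 0.14 rad and contact force between the fingers and loupe above 0.5 N), for 0.2 s.
At the end, for the whole second after the job is handed in: The gripper holds the loupe, motionless (under 2 cm/s, 0.2 rad/s) and carried by nothing else, lens centre within 10 mm horizontally of the red mark and 8 mm of pointer height, axis within 0.14 rad of vertical; on the way it passed green mark, leg middles and corner likewise (all of step 5 and linear speed of loupe below 0.02 m/s and angular speed of loupe below 0.2 rad/s and contact force between loupe and fixture below 0.1 N and contact force between loupe and loupe_rest below 0.1 N); the arm keeps its last pose, push and grip.
It fails at once if the loupe moves faster than 0.12 m/s while the lens is over the seam at focal height ((horizontal distance between loupe_lens and start_mark below 0.015 m or horizontal distance between loupe_lens and mid_a below 0.015 m or horizontal distance between loupe_lens and corner below 0.015 m or horizontal distance between loupe_lens and mid_b below 0.015 m or horizontal distance between loupe_lens and finish_mark below 0.015 m) and z of loupe_lens in the frame of focus_pointer between -0.008 and 0.008 m and linear speed of loupe above 0.12 m/s).
It fails at once if the loupe or the robot touches the fixture (contact force between any of loupe, the arm, the fingers and fixture above 1 N or contact force between any of loupe, the arm, the fingers and start_mark above 1 N or contact force between any of loupe, the arm, the fingers and finish_mark above 1 N).
It fails at once if the pointer is shifted (distance of focus_pointer from where it was at the start of the episode above 0.005 m).
It fails at once if a vial, the timer or the tape is moved more than 3 cm or tipped over ((distance of vial_1 from where it was at the start of the episode above 0.03 m or angle between vial_1's own z axis and vertical above 0.5 rad) or (distance of vial_2 from where it was at the start of the episode above 0.03 m or angle between vial_2's own z axis and vertical above 0.5 rad) or (distance of bench_timer from where it was at the start of the episode above 0.03 m or angle between bench_timer's own z axis and vertical above 0.5 rad) or (distance of tape_roll from where it was at the start of the episode above 0.03 m or angle between tape_roll's own z axis and vertical above 0.5 rad)).
It also fails if it takes over 51 s, if anything falls off the work surface, if the arm or the gripper's body presses on something with over 40 N, if the wrist force passes 120 N, or if a joint passes its speed limit or range.

### The arm

A 6-joint arm with a two-finger parallel gripper is mounted at the origin on a cart in front of the work surface, level with it; the furniture and walls round the work are solid. World frame = base frame: x ahead of the robot, y to its left, z up, the work surface at z = 0. Lengths are in m, angles in rad, forces in N, time in s.
With the tool pointing down it reaches from about 0.35 to 0.975 m from the base axis. Payload 7.1 kg.
Tool frame: the origin (TCP) lies between the finger pads; the fingertips stand manip.tip_extent ahead of it and the grasp point (between the pads) lies 8 mm behind it (manip.tip_extent is the distance from the TCP to the fingertips, in m); z points along the fingers, y is the direction in which the jaws open and shut (so a half turn about z gives the same grasp; the last joint's range is limited). The gripper opens to 88 mm and grips with 3 to 60 N. Pads are 20 mm wide; open, the fingers measure 115 mm over their backs; the gripper's body (75 mm by 178 mm) begins 61 mm behind the grasp point.
Start: joints at [-1.252, 0.423, 1.63, -0, 1.089, -0.019], TCP at [0.207, -0.59, 0.234] pointing down, gripper open.
Joint ranges: [-3, 3], [-0.9, 2.11], [0.09, 2.58], [-1.31, 4.45], [0.11, 2.69], [-2.54, 2.54]. Speed limits (rad/s): [2.39, 2.39, 3.01, 3.14, 3.14, 3.14].

### API

Orientations are given as a unit quaternion [x, y, z, w].
In Python, from plant import manip gives the robot as it stands.
- The arm moves only by the shell command python3 -m jog 'ROWS' [FORCE]. ROWS is a JSON object of lists of equal length, an entry for each row: "jaw": the gripper's target within -1 to 1 (fully open at 1, half-way at 0, shut at -1); "offset": the shift along the tool's x, y, z in units of 30 mm (1.0 is 30 mm), a list of three; "turn": the turn, a rotation vector about the tool's x, y, z in degrees, a list of three. A call has 1 to 8 rows; each row shifts and turns the commanded pose from where the row before left it, along the tool's axes as they then stand; what a row does not reach is not made up. A row lasts 1/10 s, in which the tool goes at most 50 mm and 8.59 degrees, less where a joint would pass 70% of its speed; a pose out of reach is approached as far as the arm can. A call is refused whole if a number of a shift passes 1 or a number of a turn 8.59, either way. A call with a gripper value outside its range is refused whole. The fingers move at their own pace and stop on an object; FORCE is the grip in N (left out, the last holds). Time passes only in rows, so rows that do not move let the fingers close. It gives the time, the measured TCP pose, the force and the opening at its end, in the units of the state.
- manip.observe(): the state, without advancing time (a new reading comes with each control period).
- manip.camera(name): name is "scene" or "side" or "wrist"; returns the picture (480x640x3 uint8, red, green, blue); there is no depth.
- manip.camera_info(name): a dict with "camera_matrix" (3x3 intrinsics, pixels), "position" and "attitude" of the camera in the world. Camera axes: x right, y down, z forward; pixel columns grow to the right and rows downward; lengths in m; the calibration is good to about 2 mm. A picture is of the moment at which its call begins: read the wrist's pose just before it. camera_info takes no time and is no camera call; for the wrist camera it gives the pose at the moment of the call.
- manip.close_job(): hands the job in, once; it reports no verdict.
The state is a dict: "time_s": time; "q": joint angles; "qd": joint speeds; "effort": joint torques, N m; "tool_pos": TCP position; "orientation": TCP orientation; "force": force on the tool from outside, world axes, zero at the start; "torque": the same for the moment, N m; "opening": opening from 0.0 (shut) to 1.0 (fully open).
Only numpy, scipy, OpenCV 4.12 (cv2) and the standard library are available. Lean on these libraries where they do the work, as an engineer would, in place of code of your own. Each camera call takes 0.05 s, during which the arm holds its last target.

## Working session

There is one attempt and no reset: what is moved stays moved. The work goes in short steps, Python scripts to look and compute and a shell command to move; the robot and the scene stay as the last step left them, time stands still between calls to the robot, and variables do not carry over. Pictures are saved under pics/ and viewed, and the job is handed in when it is done.

```bash
ls; mkdir -p pics
python3 - <<'E'
from plant import manip
import cv2
print(manip.observe(), manip.tip_extent)
for n in ["scene","side","wrist"]:
    i=manip.camera_info(n); print(n,i)
    cv2.imwrite(f"pics/{n}0.png",manip.camera(n)[:,:,::-1])
E
```

```text
pics
{'time_s': 0.0, 'q': array([-1.25203379e+00,  4.23838088e-01,  1.63071926e+00,  2.28680744e-05,
        1.08859795e+00, -1.90071074e-02]), 'qd': array([ 1.84262084e-06,  1.40390385e-03, -8.42055558e-04,  5.23528689e-04,
        1.09149163e-03, -7.89238100e-04]), 'effort': array([-1.01809292e-03, -5.44624364e+01, -2.73666698e+01,  6.42669504e-02,
        2.28322099e-02, -1.19371466e-04]), 'tool_pos': array([ 0.20696528, -0.589145  ,  0.23289191]), 'orientation': array([ 9.85773414e-01,  1.68077856e-01, -1.06652768e-04, -7.74078677e-04]), 'force': array([-0.24254269,  0.11471026, -0.43171255]), 'torque': array([0.00812   , 0.03380785, 0.01080651]), 'opening': 0.9983583376873276} 0.011
scene {'camera_matrix': array([[454.68181853,   0.        , 317.61349698],
       [  0.        , 454.68181853, 236.90100702],
       [  0.        ,   0.        ,   1.        ]]), 'position': array([0.0652884 , 0.56193315, 0.50761709]), 'attitude': array([-0.24622253,  0.81596333, -0.50221739,  0.14613693])}
side {'camera_matrix': array([[619.14502767,   0.        , 318.52599964],
       [  0.        , 619.14502767, 239.75721097],
       [  0.        ,   0.        ,   1.        ]]), 'position': array([ 0.21749207, -1.17753471,  0.96522696]), 'attitude': array([ 0.89551085, -0.12970268,  0.06566614, -0.42062512])}
wrist {'camera_matrix': array([[335.19378293,   0.        , 316.17296891],
       [  0.        , 335.19378293, 242.55646494],
       [  0.        ,   0.        ,   1.        ]]), 'position': array([ 0.28078947, -0.56472821,  0.38410983]), 'attitude': array([ 0.80749243, -0.57219969, -0.08317356,  0.11672896])}
```

View pics/scene0.png

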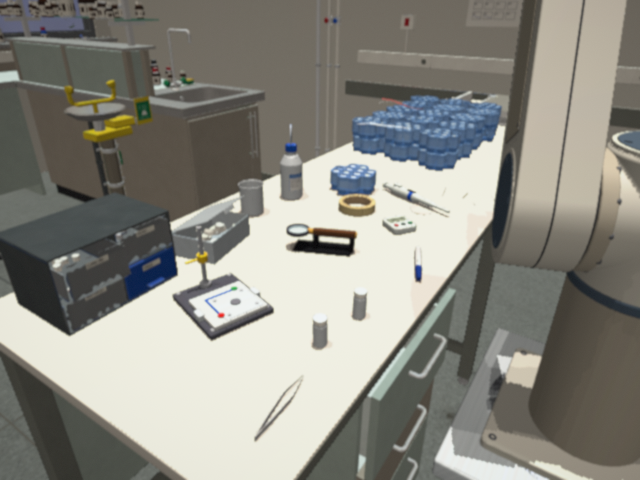

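View pics/side0.png

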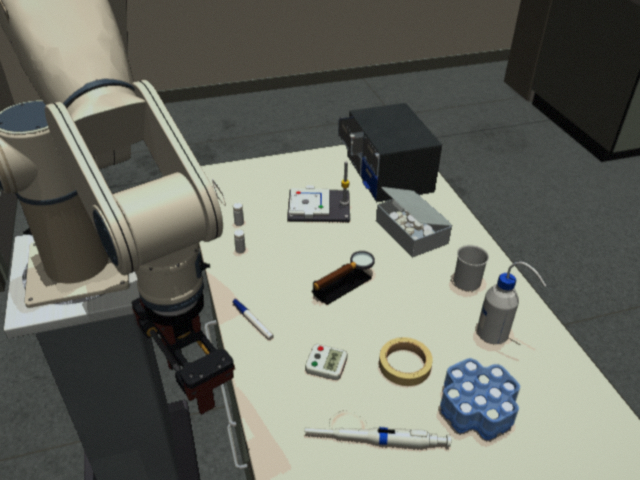

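View pics/wrist0.png

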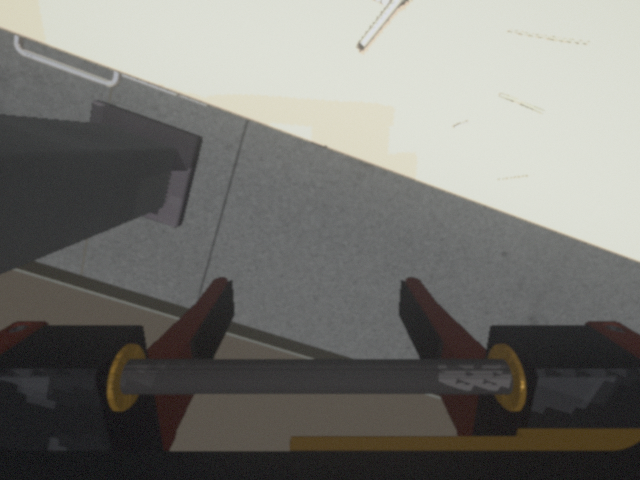

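The scene view shows the fixture at about (222,302), with green at (235,289), red at (221,315) and the pointer near (195,258). The loupe lies at about (325,235). In the side view the loupe is at about (345,275) and the fixture at (320,205). I'll zoom in on both.

```bash
cat > h.py <<'E'
import numpy as np, cv2
from scipy.spatial.transform import Rotation as R
from plant import manip
def ray(n,uv,info=None):
    i=info or manip.camera_info(n); K=i["camera_matrix"]
    d=R.from_quat(i["attitude"]).as_matrix()@np.linalg.solve(K,[uv[0],uv[1],1.]); return np.array(i["position"]),d/np.linalg.norm(d)
def onz(n,uv,z,info=None):
    p,d=ray(n,uv,info); return p+d*(z-p[2])/d[2]
def proj(n,P,info=None):
    i=info or manip.camera_info(n); c=R.from_quat(i["attitude"]).as_matrix().T@(np.array(P)-i["position"]); c=i["camera_matrix"]@c; return c[:2]/c[2]
def tri(rays):
    A=np.zeros((3,3));b=np.zeros(3)
    for p,d in rays:
        M=np.eye(3)-np.outer(d,d);A+=M;b+=M@p
    X=np.linalg.solve(A,b); return X,[np.linalg.norm((np.eye(3)-np.outer(d,d))@(X-p)) for p,d in rays]
def crop(src,x,y,w,h,s,dst):
    im=cv2.imread(src)[y:y+h,x:x+w]; cv2.imwrite(dst,cv2.resize(im,None,fx=s,fy=s,interpolation=cv2.INTER_CUBIC))
E
python3 - <<'E'
from h import *
crop("pics/scene0.png",160,220,200,120,4,"pics/c1.png")
crop("pics/side0.png",270,150,120,160,3.7,"pics/c2.png")
E
```

```text
(no output)
```

View pics/c1.png

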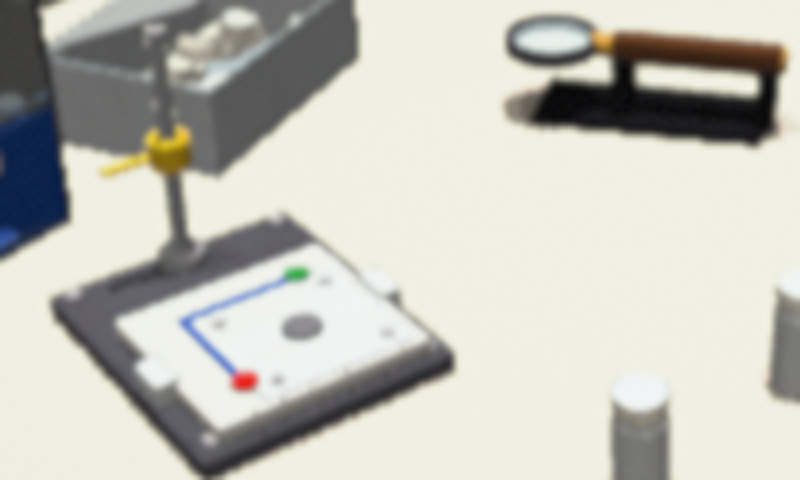

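View pics/c2.png

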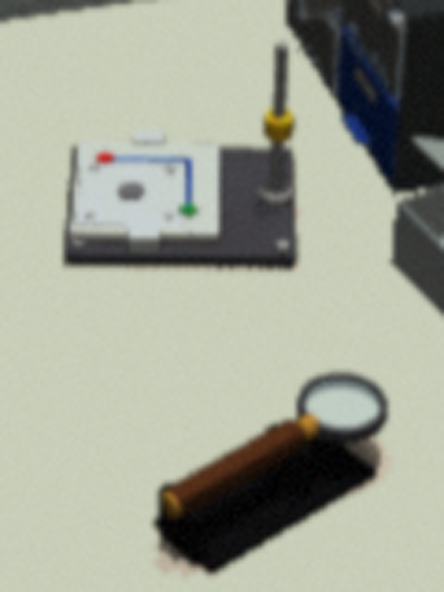

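```bash
cat > m1.py <<'E'
from h import *
def cent(im,box,lo,hi):
    x,y,w,h=box; hsv=cv2.cvtColor(im[y:y+h,x:x+w],cv2.COLOR_BGR2HSV); m=cv2.inRange(hsv,lo,hi)
    yy,xx=np.nonzero(m); return np.array([xx.mean()+x,yy.mean()+y]),len(xx),m
ims={n:cv2.imread(f"pics/{n}0.png") for n in("scene","side")}
box={"scene":(170,275,110,60),"side":(285,185,60,35)}
P={}
for n in ims:
    g,ng,_=cent(ims[n],box[n],(45,90,40),(85,255,255)); r,nr,_=cent(ims[n],box[n],(0,120,80),(8,255,255))
    b,nb,bm=cent(ims[n],box[n],(100,90,60),(130,255,255))
    P[n]=(g,r); G=onz(n,g,.0245);Rr=onz(n,r,.0245)
    print(n,g,ng,r,nr,nb,"G",G,"R",Rr,np.linalg.norm(G-Rr))
    # tape/vial etc. skipped; pointer
    pb={"scene":(180,245,35,30),"side":(335,170,22,22)}[n]
    y,ny,ym=cent(ims[n],pb,(18,130,70),(35,255,255)); print("yellow",y,ny)
    if n=="scene":
        yy,xx=np.nonzero(ym); j=xx.argmin(); print("tip px",xx[j]+pb[0],yy[j]+pb[1])
for k,l in((0,"G"),(1,"R")):
    print(l,tri([ray(n,P[n][k]) for n in ims]))
for n,uvs in {"scene":[(160+551/4,220+40/4),(160+603/4,220+42/4),(160+783/4,220+57/4)],"side":[(270+342/3.7,150+406/3.7),(270+309/3.7,150+426/3.7),(270+172/3.7,150+502/3.7)]}.items():
    for uv in uvs: print(n,uv,onz(n,uv,.043))
E
python3 m1.py
```

```text
scene [233.5 288. ] 10 [220.875 314.75 ] 16 32 G [0.59816303 0.0357967  0.0245    ] R [0.55845975 0.11107848 0.0245    ] 0.08510991619277823
yellow [200.57142857 257.54081633] 98
tip px 187 262
side [320.5 206. ] 8 [298.  192.5] 6 19 G [0.59572771 0.03695822 0.0245    ] R [0.55622395 0.11022033 0.0245    ] 0.0832339081277508
yellow [344.86666667 183.35555556] 45
G (array([0.59626367, 0.03688223, 0.0251814 ]), [np.float64(0.000803039424315759), np.float64(0.0008030394243159042)])
R (array([0.55720847, 0.11131854, 0.02442208]), [np.float64(0.0009663515704948888), np.float64(0.0009663515704946541)])
scene (297.75, 230.0) [ 0.62130367 -0.20873328  0.043     ]
scene (310.75, 230.5) [ 0.59487236 -0.22357214  0.043     ]
scene (355.75, 234.25) [ 0.49898554 -0.26542178  0.043     ]
side (362.4324324324324, 259.72972972972974) [ 0.62013224 -0.20738038  0.043     ]
side (353.51351351351354, 265.1351351351351) [ 0.594847   -0.21897941  0.043     ]
side (316.48648648648646, 285.6756756756757) [ 0.4968541  -0.25909386  0.043     ]
```

```bash
python3 -m jog '{"jaw":[1,1,1,1,1,1,1,1],"offset":[[0.95,-0.48,0],[0.95,-0.48,0],[0.95,-0.48,0],[0.95,-0.48,0],[0.95,-0.48,0],[0.95,-0.48,0],[0.95,-0.48,0],[0.95,-0.48,0]],"turn":[[0,0,0],[0,0,0],[0,0,0],[0,0,0],[0,0,0],[0,0,0],[0,0,0],[0,0,0]]}'
python3 -m jog '{"jaw":[1,1,1,1,1,1,1,1],"offset":[[0.95,-0.48,0],[0.95,-0.48,0],[0.95,-0.48,0],[0.95,-0.48,0],[0.95,-0.48,0],[0.95,-0.48,0],[0,0,0],[0,0,0]],"turn":[[0,0,0],[0,0,0],[0,0,0],[0,0,0],[0,0,0],[0,0,0],[0,0,-4.3],[0,0,0]]}'
python3 - <<'E'
from h import *
i=manip.camera_info("wrist");cv2.imwrite("pics/w1.png",manip.camera("wrist")[:,:,::-1])
o=manip.observe();print(o["tool_pos"],R.from_quat(o["orientation"]).as_matrix())
np.save("w1.npy",i,allow_pickle=True)
E
```

```text
time_s: 0.95
tool_pos: [0.3847, -0.4043, 0.2335]
orientation: [0.986, 0.168, -0.0, -0.0]
force: [-0.1, -0.2, 0.0]
opening: 0.999
time_s: 1.75
tool_pos: [0.5171, -0.2663, 0.2333]
orientation: [0.979, 0.206, -0.0, -0.0]
force: [-0.0, 0.4, 0.1]
opening: 0.997
[ 0.51674308 -0.26685071  0.23338783] [[ 9.16212932e-01  4.00691291e-01 -5.94156421e-04]
 [ 4.00691467e-01 -9.16213023e-01  2.09940769e-04]
 [-4.60252413e-04 -4.30423855e-04 -9.99999801e-01]]
```

View pics/w1.png

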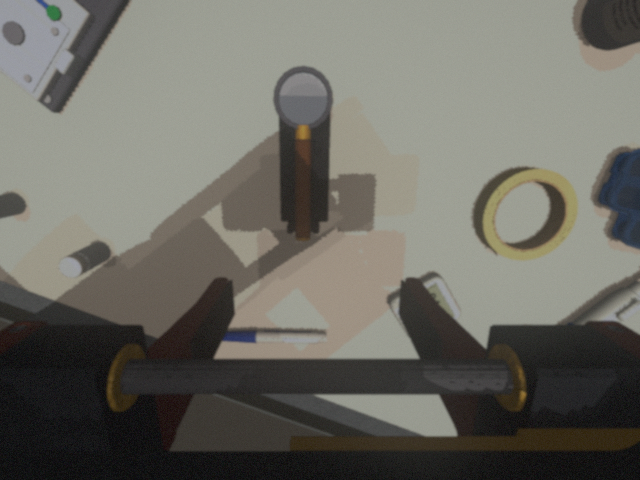

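The wrist view shows the loupe almost aligned with the tool, with the lens at (303,98) and the handle tail at (302,237). The vials are on the left and the tape and timer on the right.

Run:
```python
from h import *
i=np.load("w1.npy",allow_pickle=True).item()
im=cv2.imread("pics/w1.png"); g=cv2.cvtColor(im,cv2.COLOR_BGR2GRAY)
c=cv2.HoughCircles(g[50:150,250:360],cv2.HOUGH_GRADIENT,1,50,param1=120,param2=15,minRadius=24,maxRadius=34);print(c+np.array([250,50,0]))
hsv=cv2.cvtColor(im,cv2.COLOR_BGR2HSV)[125:245,285:320]
m=((hsv[...,1]>120)&(hsv[...,2]>45)).astype(np.uint8); yy,xx=np.nonzero(m)
for y0 in range(0,120,12):
    s=xx[(yy>=y0)&(yy<y0+12)]; print(y0+125,s.size, s.min()+285 if s.size else 0, s.max()+285 if s.size else 0)
for uv in [(303.,98),(303,130),(302.5,237)]: print(uv,onz("w",uv,.043,i))
```

```text
[[[305.5         98.5         26.79999924]]]
125 142 296 309
137 61 296 309
149 42 299 307
161 3 305 308
173 1 299 299
185 0 0 0
197 2 301 302
209 1 301 301
221 0 0 0
233 3 303 304
(303.0, 98) [ 0.62109826 -0.20828834  0.043     ]
(303, 130) [ 0.59480721 -0.21953305  0.043     ]
(302.5, 237) [ 0.49592989 -0.26124812  0.043     ]
```

Run:
```python
from h import *
crop("pics/w1.png",255,55,110,200,3,"pics/c3.png")
```

```text
(no output)
```

View pics/c3.png

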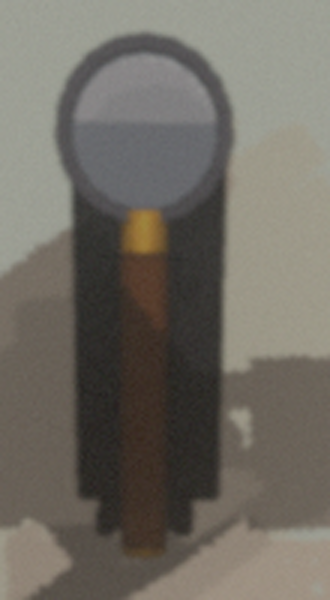

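```bash
python3 -m jog '{"jaw":[1,1,1,1,1,1,1,1],"offset":[[0.245,-0.07,0.8],[0.245,-0.07,0.8],[0.245,-0.07,0.8],[0.245,-0.07,0.8],[0.245,-0.07,0.8],[0.245,-0.07,0.8],[0,0,0],[0,0,0]],"turn":[[0,0,0],[0,0,0],[0,0,0],[0,0,0],[0,0,0],[0,0,0],[0,0,0.65],[0,0,0]]}'
python3 - <<'E'
from h import *
i=manip.camera_info("wrist");cv2.imwrite("pics/w2.png",manip.camera("wrist")[:,:,::-1])
o=manip.observe();print(o["tool_pos"],R.from_quat(o["orientation"]).as_matrix())
np.save("w2.npy",i,allow_pickle=True)
E
```

```text
time_s: 2.6
tool_pos: [0.5516, -0.2384, 0.0897]
orientation: [0.98, 0.198, -0.0, -0.0]
force: [0.4, -0.2, 0.1]
opening: 0.997
[ 0.55213427 -0.23871115  0.09048703] [[ 9.21070593e-01  3.89395258e-01  5.43622832e-04]
 [ 3.89395467e-01 -9.21070599e-01 -3.48813326e-04]
 [ 3.64888752e-04  5.32965964e-04 -9.99999791e-01]]
```

View pics/w2.png

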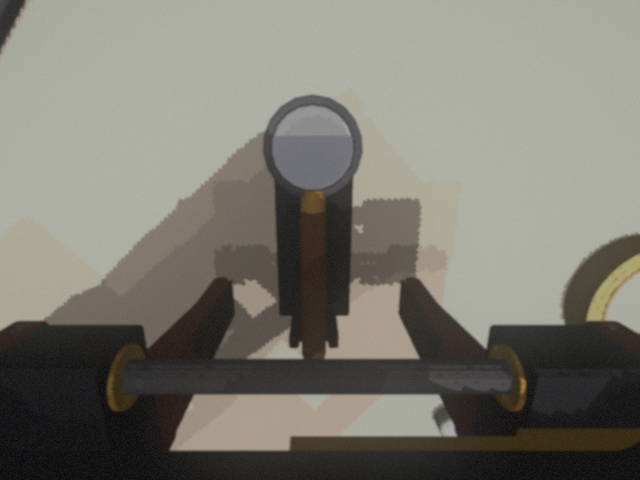

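The lens is at (313,146) and the handle sits vertical at column 313, centred between the fingers (233 and 400).

```bash
python3 - <<'E'
from h import *
i=np.load("w2.npy",allow_pickle=True).item()
for uv in [(313.,146),(313.5,355)]: print(uv,onz("w",uv,.043,i))
E
python3 -m jog '{"jaw":[1,1,1,1,1],"offset":[[0,-0.03,0.6],[0,0,0.6],[0,0,0.4],[0,0,0.25],[0,0,0]],"turn":[[0,0,0],[0,0,0],[0,0,0],[0,0,0],[0,0,0]]}'
```

```text
(313.0, 146) [ 0.62155006 -0.2082651   0.043     ]
(313.5, 355) [ 0.49509368 -0.26160832  0.043     ]
time_s: 3.15
tool_pos: [0.5515, -0.2373, 0.034]
orientation: [0.98, 0.199, -0.0, -0.0]
force: [0.4, -0.3, 0.4]
opening: 0.999
```

```bash
python3 -m jog '{"jaw":[-1,-1,-1,-1,-1,-1,-1,-1],"offset":[[0,0,0],[0,0,0],[0,0,0],[0,0,0],[0,0,0],[0,0,0],[0,0,0],[0,0,0]],"turn":[[0,0,0],[0,0,0],[0,0,0],[0,0,0],[0,0,0],[0,0,0],[0,0,0],[0,0,0]]}' 35
python3 -m jog '{"jaw":[-1,-1,-1,-1,-1,-1,-1,-1],"offset":[[0,0,0],[0,0,-0.2],[0,0,-0.4],[0,0,-0.6],[0,0,-0.8],[0,0,-0.8],[0,0,-0.6],[0,0,0]],"turn":[[0,0,0],[0,0,0],[0,0,0],[0,0,0],[0,0,0],[0,0,0],[0,0,0],[0,0,0]]}'
python3 - <<'E'
from h import *
i=manip.camera_info("wrist");cv2.imwrite("pics/w3.png",manip.camera("wrist")[:,:,::-1])
o=manip.observe();print(o["tool_pos"],o["opening"])
for n in("scene","side"): cv2.imwrite(f"pics/{n}3.png",manip.camera(n)[:,:,::-1])
np.save("w3.npy",i,allow_pickle=True)
crop("pics/scene3.png",160,180,240,150,3.3,"pics/c4.png")
E
```

```text
time_s: 3.95
tool_pos: [0.5518, -0.2371, 0.0341]
orientation: [0.98, 0.199, -0.0, -0.0]
force: [0.7, -0.6, -0.6]
opening: 0.311
time_s: 4.75
tool_pos: [0.5536, -0.238, 0.1397]
orientation: [0.98, 0.199, 0.002, 0.002]
force: [0.0, 0.8, -0.5]
opening: 0.178
[ 0.55265034 -0.23755662  0.13799596] 0.17879607605232445
```

View pics/w3.png

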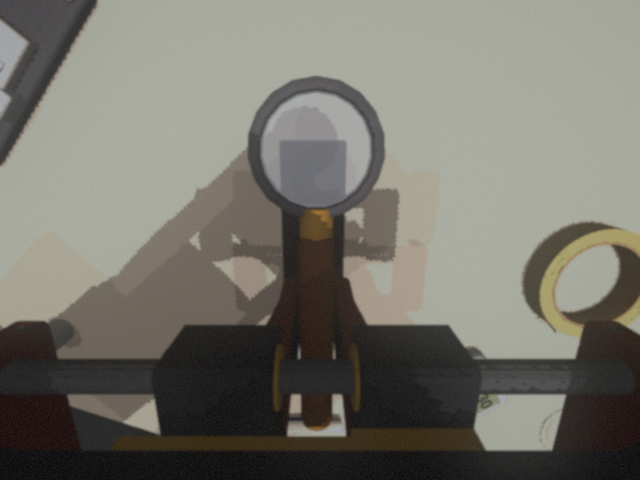

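View pics/c4.png

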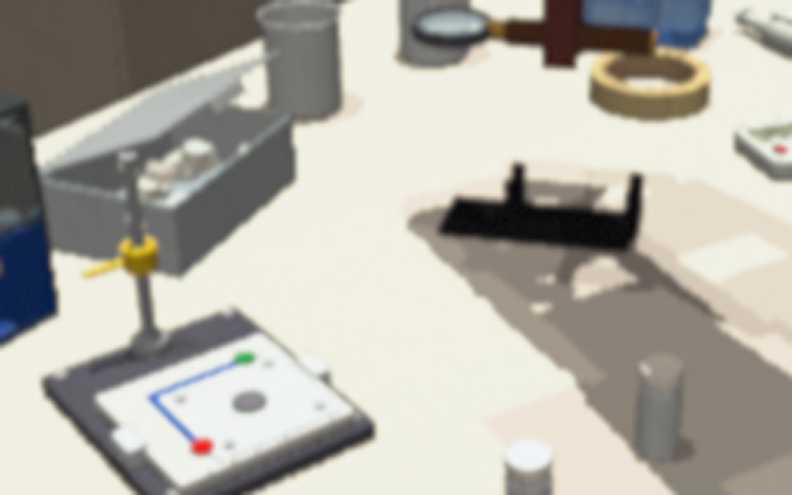

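View pics/side3.png

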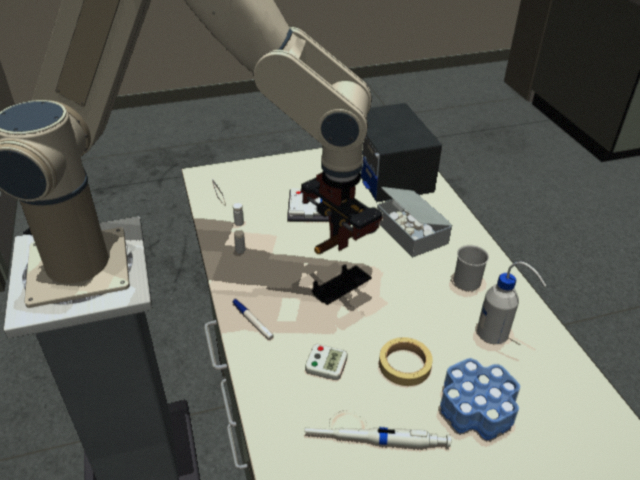

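The loupe is off the rest and gripped (15.7 mm opening). I'll check its level and the lens position in the tool frame, and work out the fixture and pointer geometry.

```bash
python3 - <<'E'
from h import *
i=np.load("w3.npy",allow_pickle=True).item()
o=manip.observe();print(o["time_s"],o["tool_pos"])
M=R.from_quat(o["orientation"]).as_matrix()
hs=lambda u,v:(160+u/3.3,180+v/3.3)
for nm,w,s in [("lens",(316.5,146),(452,27)),("ferr",(316.5,213),(493,30)),("tail",(316.5,428),(655,42))]:
    X,e=tri([ray("wrist",w,i),ray("scene",hs(*s))]);print(nm,X,e,"tool:",M.T@(X-o["tool_pos"]))
# fixture from marks
G=np.array([.5965,.0366]);Rd=np.array([.5573,.1108])
d=Rd-G;yaw=np.arctan2(d[1],d[0])-np.deg2rad(135);c,s=np.cos(yaw),np.sin(yaw);Rm=np.array([[c,-s],[s,c]])
O=(G+Rd)/2-Rm@[-.025,0]
print("yaw",np.rad2deg(yaw),"O",O)
for l,p in dict(corner=(5,30),mida=(-25,30),midb=(5,0),G=(5,-30),R=(-55,30),post=(66,0),tip=(66,33)).items(): print(l,O+Rm@(np.array(p)/1e3))
for z in np.arange(.07,.12,.01):
    P=np.append(O+Rm@[.066,0],z);T=np.append(O+Rm@[.066,.034],z);print(z,proj("scene",P),proj("side",P),"tip",proj("scene",T))
E
python3 - <<'E'
from h import *
crop("pics/scene0.png",175,240,50,60,10,"pics/c5.png")
crop("pics/side0.png",325,150,40,60,10,"pics/c6.png")
E
```

```text
4.9 [ 0.55133583 -0.23695795  0.13584598]
lens [ 0.62387968 -0.20977254  0.1454874 ] [np.float64(0.0008794567934987197), np.float64(0.0008794567934987307)] tool: [ 0.07739521  0.00332198 -0.00967263]
ferr [ 0.59780802 -0.22085103  0.14535466] [np.float64(0.0007615815304233065), np.float64(0.0007615815304230766)] tool: [ 0.04906745  0.00333095 -0.00952897]
tail [ 0.49477745 -0.26355561  0.14779095] [np.float64(0.0023826772336882256), np.float64(0.0023826772336881254)] tool: [-0.06245955  0.0023751  -0.01192188]
yaw -17.15242174021182 O [0.60078809 0.06632713]
corner [0.61441315 0.09351827]
mida [0.58574744 0.10236571]
midb [0.60556571 0.06485256]
G [0.59671827 0.03618685]
R [0.55708173 0.11121315]
post [0.66385265 0.04686276]
tip [0.67358483 0.07839504]
0.07 [202.27330886 260.15961176] [345.21272609 184.93927323] tip [185.71031317 265.7972209 ]
0.08 [201.71878027 255.6186476 ] [345.35486401 181.67255164] tip [185.05488646 261.18256556]
0.09 [201.15844538 251.03013639] [345.49816313 178.37914217] tip [184.39243938 256.51848199]
0.09999999999999999 [200.59221252 246.39332742] [345.64263776 175.05871643] tip [183.72285854 251.80417174]
0.10999999999999999 [200.01998807 241.70745409] [345.78830242 171.71094062] tip [183.04602806 247.03881912]
```

View pics/c5.png

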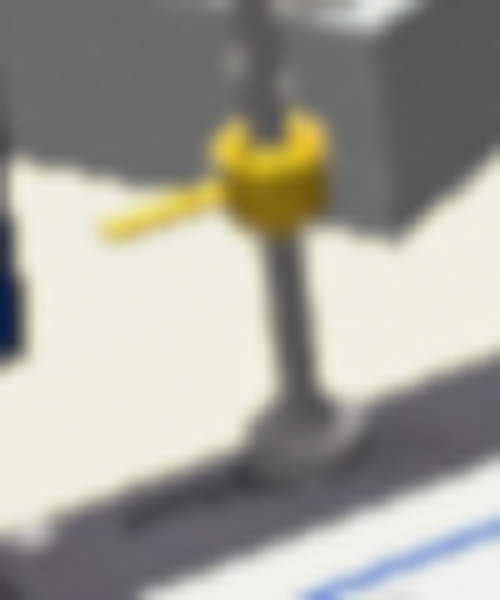

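View pics/c6.png

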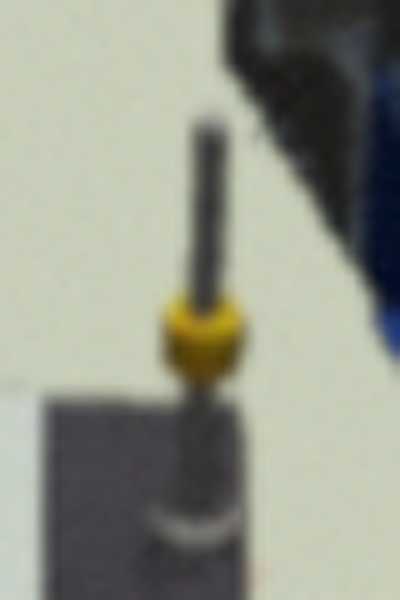

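Run:
```python
from h import *
for z in (.012,.0245,.14): print(z,[proj(n,(.66385,.04686,z)) for n in("scene","side")])
crop("pics/scene0.png",185,215,30,30,16,"pics/c7.png")
# tip by fixture vertical plane through pointer axis: ray-plane
p,d=ray("scene",(184.8,262.4)); A=np.array([.66385,.04686,0]);n=np.array([np.cos(np.deg2rad(-17.15)),np.sin(np.deg2rad(-17.15)),0])
t=n@(A-p)/(n@d);X=p+t*d;print(X,np.linalg.norm((X-A)[:2]))
for nm,uv in (("scene",(201.7,256.9)),("side",(345,183.4))):
    p,d=ray(nm,uv);nn=np.array([d[0],d[1],0]);t=nn@(A-p)/(nn@d);print(nm,p+t*d)
```

```text
0.012 [array([205.38154703, 285.5961387 ]), array([344.40989162, 203.37699515])]
0.0245 [array([204.72752621, 280.24034125]), array([344.57964883, 199.47543811])]
0.14 [array([198.26852207, 227.3473496 ]), array([346.23192848, 161.50083166])]
[0.67411751 0.08013172 0.07767001] 0.034819951938361245
scene [0.66406278 0.04710748 0.07723643]
side [0.66318589 0.0471017  0.07469067]
```

View pics/c7.png

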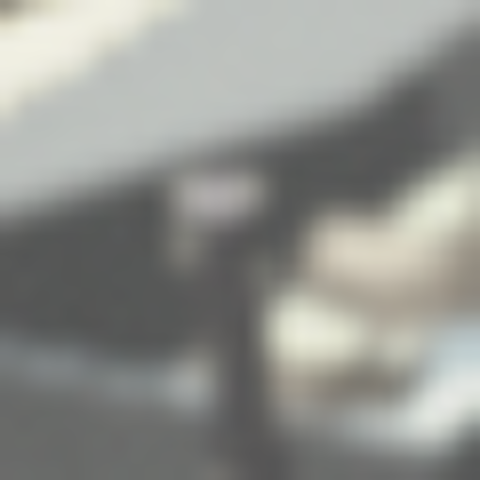

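```bash
python3 - <<'E'
from h import *
for n,uvs in {"side":[(238,207),(239,232)],"scene":[(320,318),(360,293)]}.items():
    for uv in uvs: print(n,onz(n,uv,.056))
o=manip.observe();print(o["tool_pos"],np.abs(o["qd"]).max(),o["time_s"])
E
python3 -m jog '{"jaw":[-1,-1,-1,-1,-1,-1,-1,-1],"offset":[[0.1,-0.3,0],[0.25,-0.8,0],[0.3,-0.9,0],[0.3,-0.9,0],[0.3,-0.9,0],[0.3,-0.9,0],[0.3,-0.9,0],[0.15,-0.6,0]],"turn":[[0,0,0],[0,0,0],[0,0,0],[0,0,0],[0,0,0],[0,0,0],[0,0,0],[0,0,0]]}'
python3 -m jog '{"jaw":[-1,-1,-1,-1],"offset":[[0.1,-0.3,0],[0,0,0],[0,0,0],[0,0,0]],"turn":[[0,0,0],[0,0,0],[0,0,0],[0,0,0]]}'
python3 - <<'E'
from h import *
i=manip.camera_info("wrist");cv2.imwrite("pics/w4.png",manip.camera("wrist")[:,:,::-1])
o=manip.observe();print(o["tool_pos"],o["opening"],R.from_quat(o["orientation"]).as_matrix())
for n in("scene","side"): cv2.imwrite(f"pics/{n}4.png",manip.camera(n)[:,:,::-1])
np.save("w4.npy",i,allow_pickle=True)
crop("pics/scene4.png",160,180,160,120,5,"pics/c8.png")
E
```

```text
side [0.38709965 0.04838855 0.056     ]
side [ 0.37061617 -0.04863879  0.056     ]
scene [0.38706766 0.05722971 0.056     ]
scene [ 0.36774528 -0.04280853  0.056     ]
[ 0.55133583 -0.23695795  0.13584598] 0.016891307148348116 4.9
time_s: 5.7
tool_pos: [0.5331, -0.0402, 0.1351]
orientation: [0.98, 0.2, -0.001, -0.0]
force: [-0.2, -0.5, -0.8]
opening: 0.177
time_s: 6.1
tool_pos: [0.5337, -0.0338, 0.136]
orientation: [0.98, 0.199, -0.0, 0.0]
force: [-1.0, -0.4, -0.5]
opening: 0.182
[ 0.53369452 -0.03381432  0.13607303] 0.17675560711328392 [[ 9.20868203e-01  3.89874020e-01  2.61005490e-05]
 [ 3.89874021e-01 -9.20868200e-01 -8.00775594e-05]
 [-7.18499445e-06  8.39168042e-05 -9.99999996e-01]]
```

View pics/w4.png

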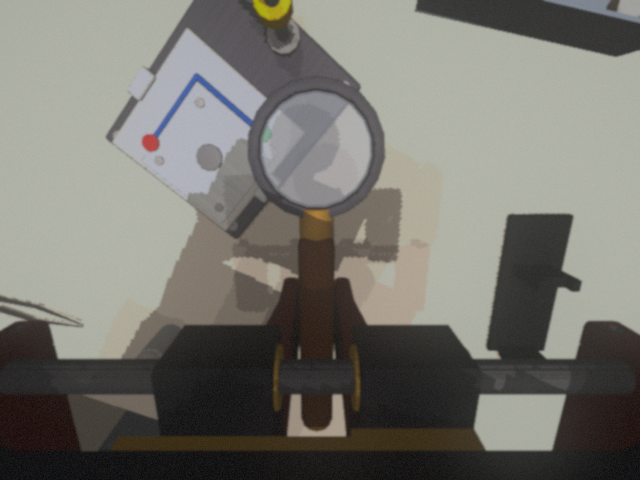

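View pics/c8.png

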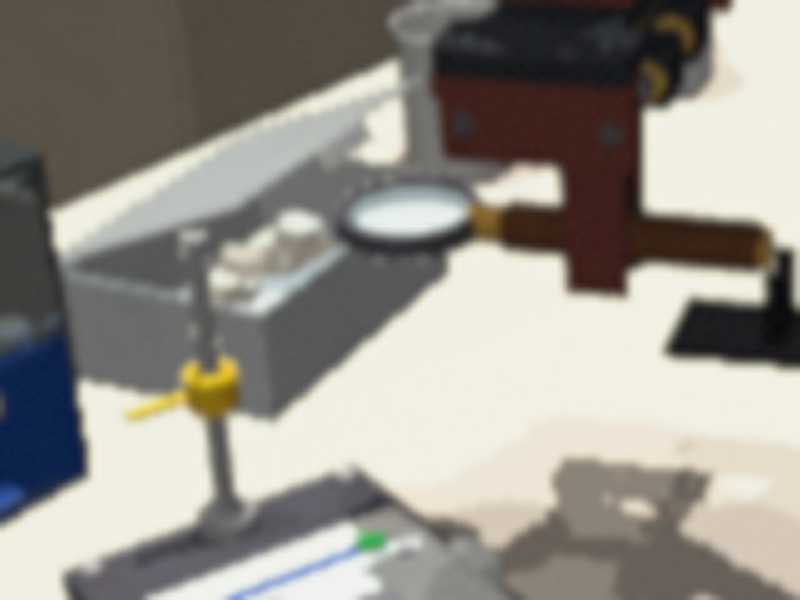

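Holding still, the wrist view shows the lens ring at (316.5,146), the red mark at (150,143), the seam corner at (197,77) and green just under the ring's left edge at (265,133). I'll refine all of these.

Run:
```python
from h import *
i=np.load("w4.npy",allow_pickle=True).item()
o=manip.observe();M=R.from_quat(o["orientation"]).as_matrix()
hs=lambda u,v:(160+u/5-.4,180+v/5-.4)
for nm,w,s in [("lens",(316.5,146),(409,216)),("tail",(316.5,428),(764,246))]:
    X,e=tri([ray("wrist",w,i),ray("scene",hs(*s))]);print(nm,X,e[0],"tool:",M.T@(X-o["tool_pos"]))
print("lens wrist-only at z=.144", M.T@(onz("w",(316.5,146),.144,i)-o["tool_pos"]))
im=cv2.imread("pics/w4.png");hsv=cv2.cvtColor(im,cv2.COLOR_BGR2HSV)
m=cv2.inRange(hsv,(0,120,80),(8,255,255))[120:165,130:175];yy,xx=np.nonzero(m);r=(xx.mean()+130,yy.mean()+120)
print(r,"red",onz("w",r,.025,i),"corner",onz("w",(197,77),.022,i))
m=cv2.inRange(hsv,(100,110,60),(130,255,255))[60:150,145:270];yy,xx=np.nonzero(m);j=yy.argmin();print(xx[j]+145,yy[j]+60)
crop("pics/w4.png",130,55,150,110,5,"pics/c9.png")
```

```text
lens [ 0.60454284 -0.00533006  0.14475787] 0.0002948174969100363 tool: [ 0.07639189  0.00143015 -0.00863154]
tail [ 0.47765797 -0.05791199  0.14774558] 0.0022631672032353643 tool: [-0.06095284  0.00040604 -0.01161985]
lens wrist-only at z=.144 [ 0.07666192  0.00132672 -0.00787368]
(np.float64(149.73714285714286), np.float64(142.39428571428573)) red [0.55769619 0.11038376 0.025     ] corner [0.61439544 0.09212659 0.022     ]
196 74
```

View pics/c9.png

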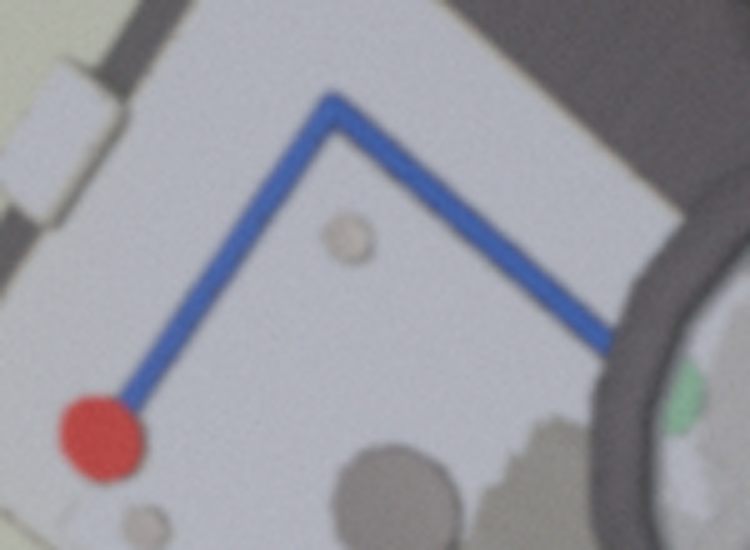

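```bash
python3 -m jog '{"jaw":[-1,-1,-1,-1,-1,-1,-1,-1],"offset":[[0.06,-0.28,0.1],[0.06,-0.28,0.25],[0.06,-0.28,0.3],[0.06,-0.28,0.3],[0.06,-0.26,0.3],[0,0,0.25],[0,0,0.2],[0,0,0.15]],"turn":[[0,0,0],[0,0,0],[0,0,0],[0,0,0],[0,0,0],[0,0,0],[0,0,0],[0,0,0]]}'
python3 -m jog '{"jaw":[-1,-1,-1,-1,-1,-1,-1,-1],"offset":[[0,0,0.1],[0,0,0.1],[0,0,0.1],[0,0,0.08],[0,0,0.06],[0,0,0],[0,0,0],[0,0,0]],"turn":[[0,0,0],[0,0,0],[0,0,0],[0,0,0],[0,0,0],[0,0,0],[0,0,0],[0,0,0]]}'
cat > look.py <<'E'
import sys
from h import *
k=sys.argv[1]
i=manip.camera_info("wrist");cv2.imwrite(f"pics/w{k}.png",manip.camera("wrist")[:,:,::-1])
o=manip.observe();print(o["time_s"],o["tool_pos"],o["opening"])
cv2.imwrite(f"pics/scene{k}.png",manip.camera("scene")[:,:,::-1])
np.save(f"w{k}.npy",i,allow_pickle=True)
crop(f"pics/scene{k}.png",160,220,160,120,5,f"pics/s{k}.png")
M=R.from_quat(o["orientation"]).as_matrix();L=o["tool_pos"]+M@[.0765,.0013,-.0085]
print("lens",L,"to G",M.T@([.5966,.0364,.0757]-L)/.03,"to C",M.T@([.6145,.093,.0757]-L)/.03,"to R",M.T@([.5574,.1108,.0757]-L)/.03)
E
python3 look.py 5
```

```text
time_s: 7.05
tool_pos: [0.5256, 0.0085, 0.08]
orientation: [0.98, 0.199, -0.0, -0.0]
force: [-0.2, -0.0, -0.8]
opening: 0.181
time_s: 7.85
tool_pos: [0.5258, 0.0086, 0.0676]
orientation: [0.98, 0.199, 0.0, 0.0]
force: [-0.3, 0.1, -1.6]
opening: 0.182
7.9 [0.52579708 0.00860478 0.06764976] 0.1811668542421188
lens [0.59671709 0.03730807 0.07617402] to G [-0.01542818  0.02633389  0.01579916] to C [ 1.27117861 -1.47705067  0.0160185 ] to R [-0.24884958 -2.76710343  0.01537992]
```

View pics/w5.png

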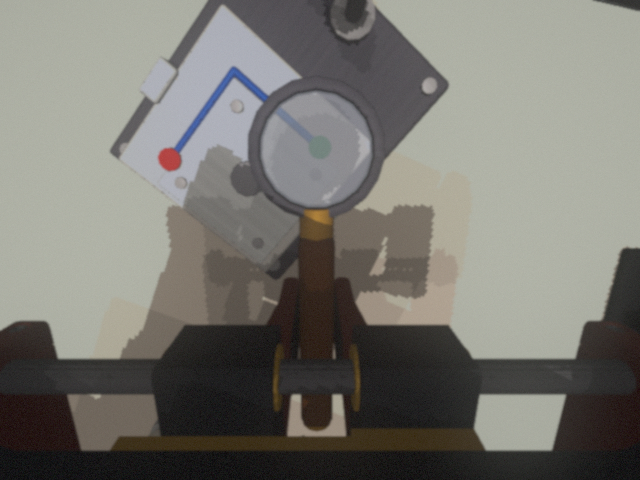

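View pics/s5.png

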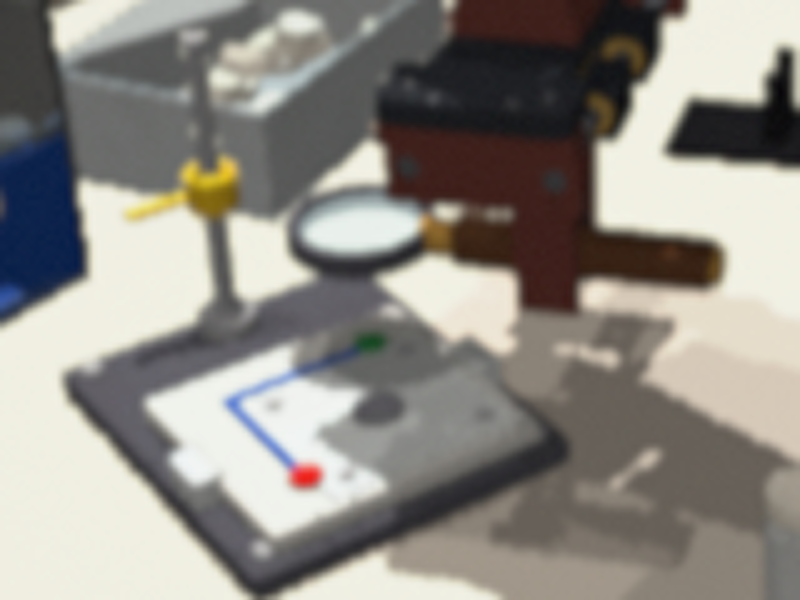

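The lens ring is centred at (316.5,146) and green shows through it at (319,147). In the scene view the lens centre is at crop (361,230) and the collar at (211,187). I'll cross-check those.

Run:
```python
from h import *
i=np.load("w5.npy",allow_pickle=True).item()
hs=lambda u,v:(160+u/5-.4,220+v/5-.4)
print(tri([ray("w",(316.5,146),i),ray("scene",hs(361,231))]), onz("w",(319,147),.025,i), onz("w",(234,71.5),.022,i), onz("w",(170,160),.025,i))
A=np.array([.664,.047,0])
p,d=ray("scene",hs(211,187));nn=np.array([d[0],d[1],0]);t=nn@(A-p)/(nn@d);print(p+t*d)
```

```text
(array([0.59660203, 0.03706854, 0.07489099]), [np.float64(0.00031639935152344027), np.float64(0.00031639935152344737)]) [0.59658575 0.0355929  0.025     ] [0.61441285 0.09233442 0.022     ] [0.55742823 0.10986783 0.025     ]
[0.66397449 0.04697034 0.07698063]
```

```bash
python3 -m jog '{"jaw":[-1,-1,-1,-1,-1,-1,-1,-1],"offset":[[0,0,-0.03],[0,0,0],[0,0,0],[0.063,-0.073,0],[0.063,-0.073,0],[0.063,-0.073,0],[0.063,-0.073,0],[0.063,-0.073,0]],"turn":[[0,0,0],[0,0,0],[0,0,0],[0,0,0],[0,0,0],[0,0,0],[0,0,0],[0,0,0]]}'
python3 -m jog '{"jaw":[-1,-1,-1,-1,-1,-1,-1,-1],"offset":[[0.063,-0.073,0],[0.063,-0.073,0],[0.063,-0.073,0],[0.063,-0.073,0],[0.063,-0.073,0],[0.063,-0.073,0],[0.063,-0.073,0],[0.063,-0.073,0]],"turn":[[0,0,0],[0,0,0],[0,0,0],[0,0,0],[0,0,0],[0,0,0],[0,0,0],[0,0,0]]}'
python3 -m jog '{"jaw":[-1,-1,-1,-1,-1,-1,-1,-1],"offset":[[0.063,-0.073,0],[0.063,-0.073,0],[0.063,-0.073,0],[0.063,-0.073,0],[0.063,-0.073,0],[0.063,-0.073,0],[0.063,-0.073,0],[0,0,0]],"turn":[[0,0,0],[0,0,0],[0,0,0],[0,0,0],[0,0,0],[0,0,0],[0,0,0],[0,0,0]]}'
python3 look.py 6
```

```text
time_s: 8.75
tool_pos: [0.5302, 0.0227, 0.0684]
orientation: [0.98, 0.199, 0.0, -0.0]
force: [0.6, 0.3, -1.2]
opening: 0.181
time_s: 9.55
tool_pos: [0.5372, 0.0446, 0.0684]
orientation: [0.98, 0.199, -0.0, -0.0]
force: [0.4, -0.3, -1.1]
opening: 0.178
time_s: 10.35
tool_pos: [0.5435, 0.064, 0.0684]
orientation: [0.98, 0.2, 0.0, -0.0]
force: [0.0, -0.2, -0.7]
opening: 0.178
10.4 [0.54338084 0.06384769 0.06836892] 0.1802340104721294
lens [0.61429558 0.09257127 0.07686872] to G [-1.27517226  1.49253151  0.0389766 ] to C [ 0.01186088 -0.01048809  0.0389572 ] to R [-1.50780148 -1.30097192  0.03894776]
```

View pics/w6.png

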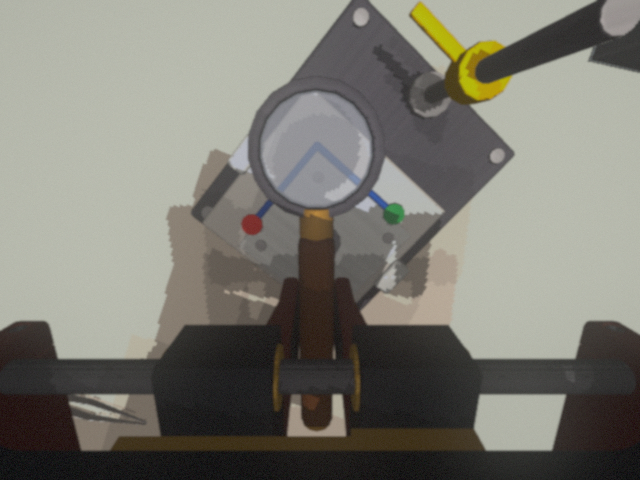

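View pics/s6.png

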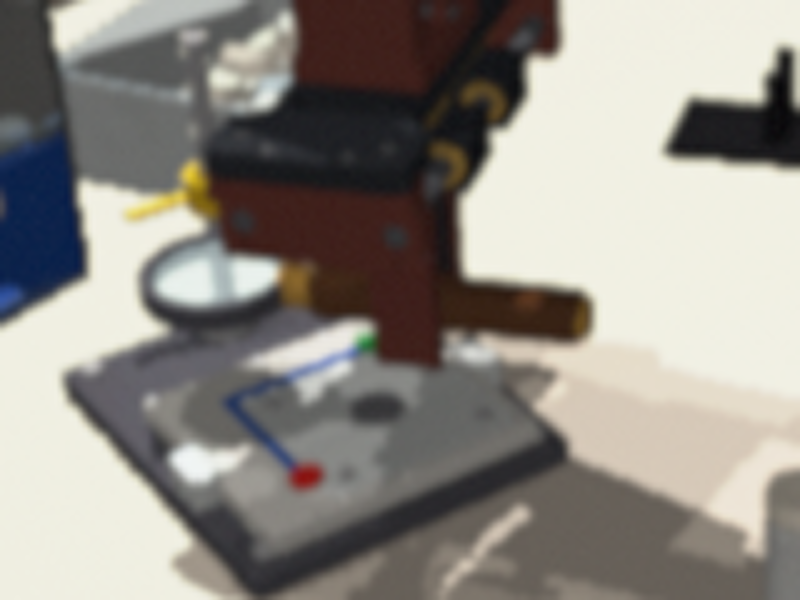

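The corner shows at (317,146), dead centre in the lens, and the pointer is undisturbed. The tip is now visible to the wrist camera at (417,8), so I'll use it to cross-check the height before the second leg.

```bash
python3 - <<'E'
from h import *
i=np.load("w6.npy",allow_pickle=True).item()
hs=lambda u,v:(160+u/5-.4,220+v/5-.4)
print("lens",tri([ray("w",(316.5,146),i),ray("scene",hs(214,279))]))
print("tip",tri([ray("w",(419,10),i),ray("scene",hs(130,214))]))
E
python3 -m jog '{"jaw":[-1,-1,-1,-1,-1,-1,-1,-1],"offset":[[-0.04,-0.03,0],[-0.0755,-0.0645,0],[-0.0755,-0.0645,0],[-0.0755,-0.0645,0],[-0.0755,-0.0645,0],[-0.0755,-0.0645,0],[-0.0755,-0.0645,0],[-0.0755,-0.0645,0]],"turn":[[0,0,0],[0,0,0],[0,0,0],[0,0,0],[0,0,0],[0,0,0],[0,0,0],[0,0,0]]}'
python3 -m jog '{"jaw":[-1,-1,-1,-1,-1,-1,-1,-1],"offset":[[-0.0755,-0.0645,0],[-0.0755,-0.0645,0],[-0.0755,-0.0645,0],[-0.0755,-0.0645,0],[-0.0755,-0.0645,0],[-0.0755,-0.0645,0],[-0.0755,-0.0645,0],[-0.0755,-0.0645,0]],"turn":[[0,0,0],[0,0,0],[0,0,0],[0,0,0],[0,0,0],[0,0,0],[0,0,0],[0,0,0]]}'
python3 -m jog '{"jaw":[-1,-1,-1,-1,-1,-1,-1,-1],"offset":[[-0.0755,-0.0645,0],[-0.0755,-0.0645,0],[-0.0755,-0.0645,0],[-0.0755,-0.0645,0],[-0.035,-0.035,0],[0,0,0],[0,0,0],[0,0,0]],"turn":[[0,0,0],[0,0,0],[0,0,0],[0,0,0],[0,0,0],[0,0,0],[0,0,0],[0,0,0]]}'
python3 look.py 7
```

```text
lens (array([0.61467513, 0.09287493, 0.07636455]), [np.float64(0.00017973819176976246), np.float64(0.0001797381917697275)])
tip (array([0.67447644, 0.07718868, 0.07607351]), [np.float64(0.0006784486517719291), np.float64(0.0006784486517719419)])
time_s: 11.25
tool_pos: [0.5217, 0.0704, 0.0684]
orientation: [0.98, 0.199, -0.0, -0.0]
force: [0.7, 0.4, -1.6]
opening: 0.183
time_s: 12.05
tool_pos: [0.499, 0.0776, 0.0684]
orientation: [0.98, 0.199, -0.0, -0.0]
force: [0.8, 0.4, -0.7]
opening: 0.179
time_s: 12.85
tool_pos: [0.4867, 0.0816, 0.0684]
orientation: [0.98, 0.199, 0.0, -0.0]
force: [0.8, 1.2, -0.8]
opening: 0.18
12.9 [0.48666483 0.08159593 0.06839395] 0.1791461022483998
lens [0.55758965 0.11029154 0.07690406] to G [0.23451915 2.77533948 0.04026433] to C [1.5209648  1.27181701 0.04038059] to R [ 0.00079824 -0.01807283  0.04013493]
```

View pics/w7.png

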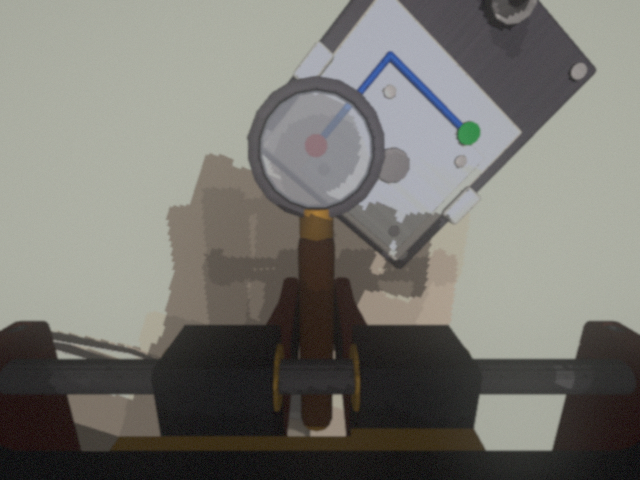

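View pics/s7.png

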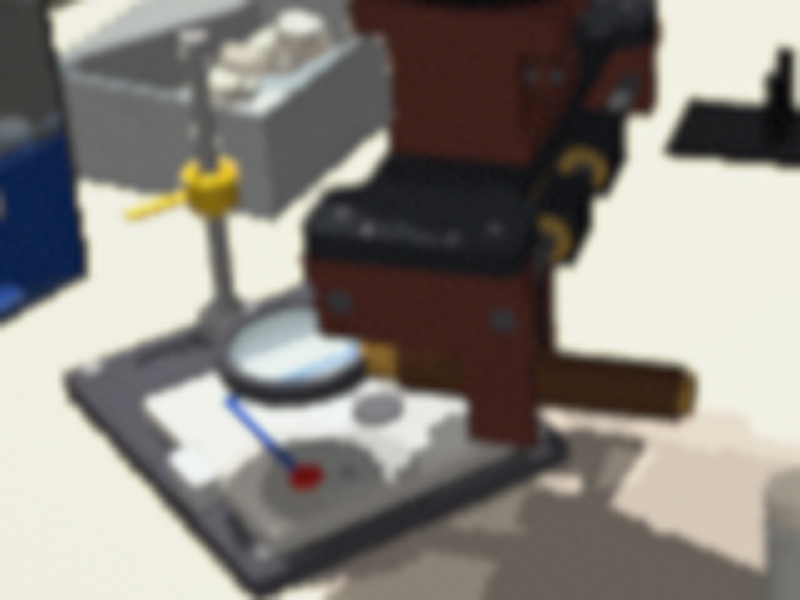

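Red is at (316,146), centred in the lens. The two-view heights agree: lens 76.4 mm, pointer 76.1 mm. I'll let it settle for a moment and hand in.

```bash
python3 -m jog '{"jaw":[-1,-1,-1,-1,-1],"offset":[[0,0,0],[0,0,0],[0,0,0],[0,0,0],[0,0,0]],"turn":[[0,0,0],[0,0,0],[0,0,0],[0,0,0],[0,0,0]]}'
python3 -c "
from plant import manip
import numpy as np
o=manip.observe();print(np.abs(o['qd']).max(),o['tool_pos'],o['opening'])
print(manip.close_job())"
```

```text
time_s: 13.45
tool_pos: [0.4865, 0.0816, 0.0684]
orientation: [0.98, 0.199, 0.0, 0.0]
force: [0.2, 0.1, -0.6]
opening: 0.177
0.0014101232783772426 [0.48654448 0.08160999 0.06838423] 0.1772103042737584
the job is handed in; nothing more can be done
None
```

I picked the loupe off its rest by the handle and carried it level to the green mark. I then moved it along the seam at about 3 cm/s, round the corner to the red mark, and handed in at 13.5 s while still holding it there.

- **Position:** The wrist view showed green, the corner and red each within 1–3 pixels of the lens centre. The computed horizontal offset was about 1–2 mm at green and under 1 mm at the corner and red.
- **Height:** The last two-view check, at the corner, put the lens at 76.4 mm and the pointer at 76.1 mm. The tool height did not change from there to red.
- **Disagreement:** Single-camera readings of the pointer ranged from 74.7 to 77.7 mm. That spread is within the 8 mm tolerance.
- **Level:** The tool stayed vertical. The only direct measurement of the loupe's tilt, taken at the carry height, suggested about 0.02 rad, but its tail point was uncertain by 2 mm. I did not measure it again at red.
- **At hand-in:** The arm was still, and the opening of about 15.6 mm fits the 16 mm handle. I noticed no contact with the fixture or pointer and no shift of the vials, timer or tape, but I did not re-measure those at the end.

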